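# Snap the terminal covers shut and unload the finished module

## Task

Finish the electronic module held in the clamping fixture: press both of its hinged terminal covers down until their catches snap and hold them shut by themselves. Only then slide the fixture's jaw all the way back, lift the module out and set it down, flat and without dropping it, in the pocket of the empty pink foam tray, covers still shut. Leave the other tray with its finished module, the multimeter and the screwdriver where they are.

Things in the scene. Friction and masses are not known exactly. Their poses are not given: they have to be found in the camera images.
- fixture: aluminium clamping fixture fixed to the bench, plate 110 mm (x) by 290 mm (y -115 to +175), 20 mm thick. Origin under the plate, below the clamped module's centre; the module stands on the plate, long side along y. Fixed steel jaw at the -y end (y -111 to -86.5 mm, top 50 mm over the bench), sliding jaw at +y. Four guide blocks by the module's corners rise 10 mm over the plate
- jaw (a joint): slide of the sliding jaw along fixture +y, m: 0 closed (its 8 mm lip reaches over the module's mounting ear), 0.045 fully back. Stiff (about 5 N), stays where it is left
- jaw_grip (a point): grip point of the sliding jaw's upright steel handle plate: 12 mm thick along fixture y, 50 mm wide along fixture x, top edge 15 mm above this point; about 80 mm above the bench. Free to 30 mm below the top edge on both sides
- module: loose dark module, about 0.4 kg, body 56 (x) by 120 (y) by 44 mm high, a 6 mm thick ear at each y end (172 mm overall). Origin: centre of underside, z up. A 16 mm wide hinge ridge crosses the middle, top z = 52 mm; shut covers reach z = 49.5 mm. Steel spring catches at y = +-66 to +-76 mm, up to z = 46 mm. Grip it across x near its middle
- cover_jaw (a joint): angle of the cover on the module's +y half (the sliding jaw's side), rad: 0 shut and flat, up to 1.35 open, starts about 0.6 to 1.15. A light spring lifts it again unless the catch has snapped (about 10 N at its free edge; shut reads below 0.02)
- cover_jaw_hinge (a point): middle of that cover's hinge, level with the cover's upper face when shut; hinge line along module x, 9 mm from the module's middle
- cover_jaw_press (a point): point on the upper (outer) face of that cover, 41 mm from the hinge line; the grey cover is 54 mm wide, 55 mm long from hinge to free edge, 5 mm thick. When shut this point lies at module (0, 50, 49.5) mm
- cover_fixed (a joint): angle of the same kind of cover on the module's -y half (the fixed jaw's side), rad: 0 shut, grows as it opens
- cover_fixed_hinge (a point): middle of that cover's hinge, level with the cover's upper face when shut; 9 mm from the module's middle towards -y
- cover_fixed_press (a point): point on the upper (outer) face of that cover, 41 mm from its hinge line; when shut at module (0, -50, 49.5) mm
- tray: empty pink foam tray fixed to the bench, 104 mm (x) by 220 mm (y) by 20 mm high, with one pocket 80 mm by 196 mm, 8 mm deep, its floor 12 mm above the bench. Origin at the centre of the underside. The module lies in it with its long side along tray y, either way round
- tray_full: identical pink foam tray that already holds a finished module
- spare: finished module lying in the other tray, same outside shape with covers shut, 172 by 56 by 52 mm, origin at the centre of its underside; to be left alone
- screwdriver: screwdriver lying on the bench; to be left alone
- meter: grey handheld multimeter, 140 by 75 by 38 mm, lying on the bench; to be left alone
There are look-alikes about, which are no part of the job. Leave any purple look-alike of the module alone.

How it is judged (in metres and radians):
On the way, in this order (a step that is already met when the one before it is completed fails the run):
1. both covers snapped shut and let go, module still in the fixture, jaw still closed (value of joint each of cover_jaw, cover_fixed below 0.04 rad and contact force between the fingers and module below 0.3 N and distance of module from where it was at the start of the episode below 0.015 m and value of joint jaw below 0.012 m), for 0.2 s.
2. jaw slid all the way back (at least 38 of 45 mm) with the module still in the fixture (value of joint jaw above 0.038 m and z of module in the frame of fixture below 0.03 m and horizontal distance between module and fixture below 0.05 m), for 0.1 s.
At the end, for the whole second after the job is handed in: Both covers are shut on their catches (under 0.04 rad), the jaw is back (over 35 mm), and the module rests flat on the floor of the empty tray's pocket (centre within 15 mm of the tray's centre along each tray axis, underside within 3 mm of the floor, tilt under 0.05 rad), at rest (value of joint each of cover_jaw, cover_fixed below 0.04 rad and value of joint jaw above 0.035 m and x of module in the frame of tray between -0.015 and 0.015 m and y of module in the frame of tray between -0.015 and 0.015 m and z of module in the frame of tray below 0.015 m and angle between module's own z axis and vertical below 0.05 rad and linear speed of module below 0.02 m/s); the robot touches nothing.
It fails at once if the module is dropped: falls faster than 0.7 m/s with its underside less than 50 mm over the bench (height (world z) of module below 0.05 m and linear speed of module above 0.7 m/s).
It fails at once if the finished module in the other tray is moved more than 20 mm (distance of spare from where it was at the start of the episode above 0.02 m).
It fails at once if the screwdriver is moved more than 30 mm (distance of screwdriver from where it was at the start of the episode above 0.03 m).
It fails at once if the multimeter is moved more than 30 mm (distance of meter from where it was at the start of the episode above 0.03 m).
It also fails if it takes over 61 s, if anything falls off the work surface, if the arm or the gripper's body presses on something with over 40 N, if the wrist force passes 120 N, or if a joint passes its speed limit or range.

## Robot

A 7-joint arm with a two-finger parallel gripper is mounted at the origin on the work surface. World frame = base frame: x ahead of the robot, y to its left, z up, the work surface at z = 0. Lengths are in mm, angles in rad, forces in N, time in s.
With the tool pointing down it reaches from about 400 to 875 mm from the base axis. Payload 19.3 kg.
Tool frame: the origin (TCP) lies between the finger pads; the fingertips stand 19 mm ahead of it and the grasp point (between the pads) is the TCP; z points along the fingers, y is the direction in which the jaws open and shut (so a half turn about z gives the same grasp; the last joint's range is limited). The gripper opens to 85 mm and grips with 20 to 120 N. Pads are 22 mm wide; open, the fingers measure 114 mm over their backs; the gripper's body (76 mm by 85 mm) begins 54 mm behind the grasp point. The pads swing forward as they close: fully open they stand 13 mm farther back than shut.
Start: joints at [-1.2, 0.521, -0.036, 1.599, 0.021, 1.021, -0.113], TCP at [266.681, 565.239, 215.991] pointing down, gripper open.
Joint ranges: [-2.91, 2.91], [-0.3, 2.13], [-1.5, 1.42], [0.17, 2.43], [-1.26, 4.41], [0.16, 1.93], [-2.52, 2.52]. Speed limits (rad/s): [1.89, 1.89, 2.39, 2.39, 3.01, 3.01, 3.01].

## Interface

Orientations are given as a unit quaternion [x, y, z, w].
In Python, from plant import state, capture, camera_info, sign_off gives the robot as it stands.
- The arm moves only by the shell command python3 -m handwheel 'ROWS' [FORCE]. ROWS is JSON, a list of rows, each a list of 3 entries, a list of its own where there are three numbers: the shift along the world's x, y, z in m, then the turn about the world's z in degrees, then the opening, from -1 (shut) to 1 (fully open). In form: [[[tx, ty, tz], roll, grip], ...]. A call has 1 to 12 rows; each row shifts and turns the commanded pose from where the row before left it; what a row does not reach is not made up. A row lasts 1/8 s, in which the tool goes at most 62.5 mm and 10.7 degrees, less where a joint would pass 70% of its speed; a pose out of reach is approached as far as the arm can. A call is refused whole if a number of a shift passes 0.0625 or a number of a turn 10.7, either way. A call with a gripper value outside its range is refused whole. The fingers move at their own pace and stop on an object; FORCE is the grip in N (left out, the last holds). Time passes only in rows, so rows that do not move let the fingers close. It gives the time, the measured TCP pose, the force and the opening at its end, in the units of the state.
- state(): the state, without advancing time (a new reading comes with each control period).
- capture(name): name is "side" or "top" or "wrist"; returns the picture (480x640x3 uint8, red, green, blue); there is no depth.
- camera_info(name): a dict with "vfov" (degrees; the focal length in pixels is half the picture's height over the tangent of half this angle, whatever the lens; pixels are square), "cx", "cy" (the principal point, pixels), "dist_coeffs" ([k1, k2, p1, p2, k3] as OpenCV has them; the pictures are not rectified), "T" (4x4, takes a point from camera to world coordinates); the wrist camera has in their place "hand_eye" (4x4, takes a point from camera to tool coordinates, whose origin is the TCP and whose axes are the flange's). Camera axes: x right, y up, looking along -z (the intrinsics and any distortion apply to the point x, -y, -z); pixel columns grow to the right and rows downward; lengths in mm; the calibration is good to about 2 mm. A picture is of the moment at which its call begins: read the wrist's pose just before it. camera_info takes no time and is no camera call.
- sign_off(): hands the job in, once; it reports no verdict.
The state is a dict: "clock": time; "joint_pos": joint angles; "joint_vel": joint speeds; "joint_torque": joint torques, N m; "tcp_pos": TCP position; "orientation": TCP orientation; "ft_force": force on the tool from outside, world axes, zero at the start; "torque": the same for the moment, N m; "width": finger opening in mm.
Only numpy, scipy, OpenCV 4.12 (cv2) and the standard library are available. Lean on these libraries where they do the work, as an engineer would, in place of code of your own. Each camera call takes 0.05 s, during which the arm holds its last target. There are 200 camera calls.

## Working session

There is one attempt and no reset: what is moved stays moved. The work goes in short steps, Python scripts to look and compute and a shell command to move; the robot and the scene stay as the last step left them, time stands still between calls to the robot, and variables do not carry over. Pictures are saved under pics/ and viewed, about 8 in all and at most 12, crops included, and the job is handed in when it is done.

```bash
mkdir -p pics; python3 - <<'E'
from plant import *
import cv2,numpy as np
np.set_printoptions(precision=4,suppress=True)
for n in ["top","side"]:
    i=capture(n); cv2.imwrite(f"pics/{n}0.png",i[:,:,::-1]); print(n,camera_info(n))
print(camera_info("wrist")); print(state())
E
```

```text
top {'vfov': 48.69598769322066, 'cx': 317.70164774057787, 'cy': 241.59631041671418, 'dist_coeffs': array([-0.0967,  0.    ,  0.    ,  0.    ,  0.    ]), 'T': array([[   0.016 ,    0.9819,   -0.1888,  347.7759],
       [  -0.9997,    0.0192,    0.0152,  124.3245],
       [   0.0185,    0.1885,    0.9819, 1270.8234],
       [   0.    ,    0.    ,    0.    ,    1.    ]])}
side {'vfov': 45.17768469875007, 'cx': 320.73357162789057, 'cy': 227.8014132368426, 'dist_coeffs': array([-0.0695,  0.    ,  0.    ,  0.    ,  0.    ]), 'T': array([[   0.7585,    0.3295,   -0.5622, -274.4458],
       [  -0.6512,    0.3521,   -0.6722, -876.6009],
       [  -0.0236,    0.8761,    0.4816,  822.7236],
       [   0.    ,    0.    ,    0.    ,    1.    ]])}
{'vfov': 69.3884480857203, 'cx': 315.3814119996762, 'cy': 237.57758152872518, 'dist_coeffs': array([-0.0039,  0.    ,  0.    ,  0.    ,  0.    ]), 'hand_eye': array([[   0.0003,    0.9634,    0.2681,   66.1633],
       [   1.    ,   -0.0006,    0.001 ,   -1.3628],
       [   0.0011,    0.2681,   -0.9634, -157.3283],
       [   0.    ,    0.    ,    0.    ,    1.    ]])}
{'clock': 0.1, 'joint_pos': array([-1.2002,  0.522 , -0.0363,  1.5999,  0.0212,  1.0211, -0.1128]), 'joint_vel': array([ 0.0002, -0.0001, -0.0006, -0.0015, -0.0002,  0.0002, -0.    ]), 'joint_torque': array([  0.0036, -92.8487,   1.9839, -37.0536,   0.0181,   0.0053,
         0.    ]), 'tcp_pos': array([266.5752, 564.972 , 215.4927]), 'orientation': array([ 0.2186,  0.9758, -0.0005, -0.0001]), 'ft_force': array([-0.4082,  0.2288,  0.5294]), 'torque': array([ 0.0393,  0.0232, -0.063 ]), 'width': 85.44774665651039}
```

View pics/top0.png

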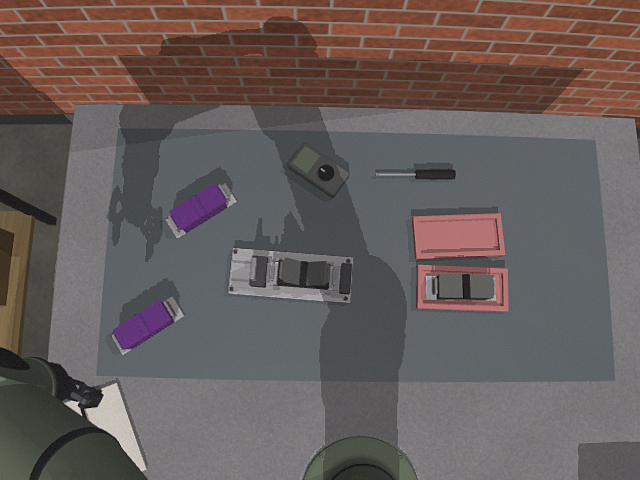

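View pics/side0.png

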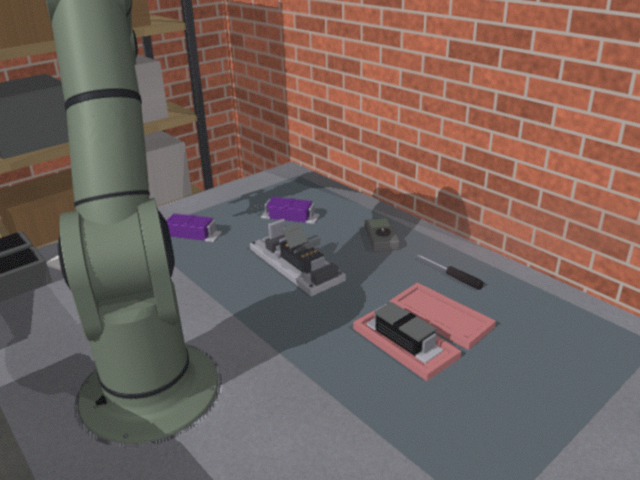

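The top view shows the fixture at about (291,275), with its longer end and the sliding jaw to the left (world +y). The empty pink tray is at (459,235), and the full one with the finished module at (462,288). The purple look-alikes are at (200,210) and (147,325), the meter at (318,170) and the screwdriver at (415,174). The module that fits the description is the dark one in the fixture. I'll measure it and confirm it in an enlarged crop.

```bash
cat > h.py <<'E'
import cv2,numpy as np
from plant import *
from scipy.spatial.transform import Rotation as R
np.set_printoptions(precision=2,suppress=True)
def cam(n,s=None):
    c=camera_info(n); f=240/np.tan(np.radians(c['vfov'])/2)
    K=np.array([[f,0,c['cx']],[0,f,c['cy']],[0,0,1]])
    if n=='wrist':
        T=np.eye(4);T[:3,:3]=R.from_quat(s['orientation']).as_matrix();T[:3,3]=s['tcp_pos'];T=T@c['hand_eye']
    else: T=c['T']
    return K,np.array(c['dist_coeffs'],float),np.array(T)
def ray(C,uv):
    K,d,T=C
    p=cv2.undistortPoints(np.array(uv,float).reshape(-1,1,2),K,d)[:,0]
    return T[:3,3],np.c_[p[:,0],-p[:,1],-np.ones(len(p))]@T[:3,:3].T
def onz(C,uv,z):
    o,v=ray(C,uv); return o+v*((z-o[2])/v[:,2])[:,None]
def proj(C,P):
    K,d,T=C
    q=(np.array(P,float).reshape(-1,3)-T[:3,3])@T[:3,:3]*[1,-1,-1]
    return cv2.projectPoints(q,np.zeros(3),np.zeros(3),K,d)[0][:,0]
E
python3 - <<'E'
from h import *
C=cam('top'); im=cv2.imread('pics/top0.png'); hsv=cv2.cvtColor(im,cv2.COLOR_BGR2HSV)
m=cv2.inRange(hsv,(170,60,120),(180,255,255))|cv2.inRange(hsv,(0,60,120),(4,255,255)); m[:200]=0
for nm,m,z in [('pink',m,20),('alu',cv2.inRange(hsv,(0,0,130),(180,40,255)),20)]:
    if nm=='alu': m[:235]=0;m[310:]=0;m[:,:220]=0;m[:,365:]=0
    for c in cv2.findContours(m,0,2)[0]:
        if cv2.contourArea(c)<300: continue
        p=onz(C,c.reshape(-1,2),z)[:,:2].astype(np.float32)
        print(nm,cv2.minAreaRect(p), cv2.minAreaRect(c)[0])
S=cv2.imread('pics/side0.png')
a=cv2.resize(im[235:315,220:365],None,fx=5,fy=5,interpolation=2); b=cv2.resize(S[205:300,235:360],None,fx=2,fy=2)
b=cv2.resize(S[210:300,240:360],(725,544))[:190*10]
cv2.imwrite('pics/c1.png',a)
E
```

```text
pink ((482.01898193359375, -244.94078063964844), (219.51895141601562, 105.40921020507812), 88.55542755126953) (462.9731140136719, 288.1446838378906)
pink ((609.9417724609375, -238.40126037597656), (107.147216796875, 219.7879638671875), 3.463665008544922) (458.5694274902344, 235.71340942382812)
alu ((508.3448791503906, 199.70350646972656), (225.9117889404297, 109.24726867675781), 86.39396667480469) (277.28277587890625, 274.10693359375)
```

View pics/c1.png

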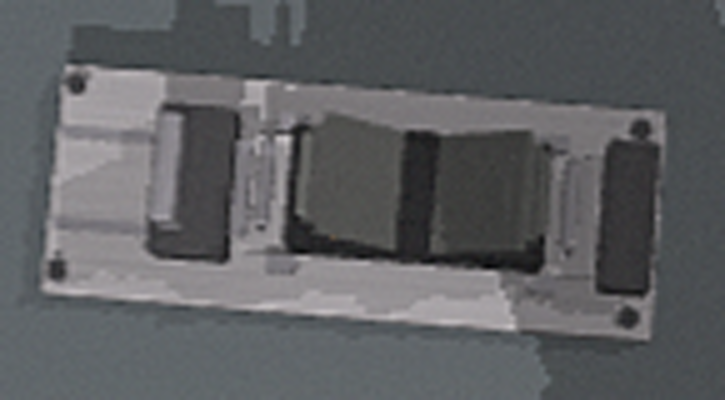

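The crop shows the dark module with two grey covers in the fixture. The sliding jaw with its light handle edge is on the left (168,165), and the fixed jaw is on the right (625,215). The plate corners are at (66,65), (664,112), (648,338) and (42,292).

```bash
python3 - <<'E'
from h import *
C=cam('top')
px=lambda q:np.array(q)/5+[220-.4,235-.4]
P=onz(C,px([(66,65),(664,112),(648,338),(42,292)]),20)
print(P, np.linalg.norm(P[0]-P[1]),np.linalg.norm(P[1]-P[2]))
y=((P[0]+P[3])-(P[1]+P[2]));y=y[:2]/np.linalg.norm(y[:2]); c=P.mean(0)[:2]; o=c-30*y
print('yaw deg',np.degrees(np.arctan2(-y[0],y[1])),'origin',o)
x=np.array([y[1],-y[0]])
H=onz(C,px([(170,110),(165,222)]),95)[:,:2]; print('handle top',H,(H-o)@np.c_[x,y])
s=state(); print(s['tcp_pos'],R.from_quat(s['orientation']).as_euler('zyx',degrees=True), R.from_quat(s['orientation']).as_matrix())
E
```

```text
[[569.65 308.17  20.  ]
 [552.38  21.4   20.  ]
 [444.32  28.46  20.  ]
 [460.66 314.67  20.  ]] 287.28808964983347 108.28978397850396
yaw deg -3.3564731138302664 origin [505.   138.23]
handle top [[536.76 249.47]
 [486.21 249.8 ]] [[ 25.2  112.91]
 [-25.29 110.28]]
[266.58 564.97 215.49] [-154.74   -0.02  179.95] [[-0.9   0.43 -0.  ]
 [ 0.43  0.9  -0.  ]
 [-0.   -0.   -1.  ]]
```

```bash
python3 -m handwheel '[[[0.03,-0.053,0],-8.5,-1],[[0.03,-0.053,0],-8.5,-1],[[0.03,-0.053,0],-8.5,-1],[[0.03,-0.053,0],-8.5,-1],[[0.03,-0.053,0],-8.5,-1],[[0.03,-0.053,0],-8.5,-1],[[0.03,-0.053,0],-8.5,-1],[[0.03,-0.053,0],-8.5,-1],[[0,0,0],0,-1],[[0,0,0],0,-1]]' 40
python3 - <<'E'
from h import *
s=state(); i=capture('wrist'); cv2.imwrite('pics/w1.png',i[:,:,::-1])
C=cam('wrist',s); print(s['tcp_pos'],R.from_quat(s['orientation']).as_matrix(),s['ft_force'],s['width'])
o=np.array([505,138.2]);a=np.radians(-3.36);x=np.array([np.cos(a),np.sin(a)]);y=np.array([-x[1],x[0]])
f=lambda p:np.r_[o+p[0]*x+p[1]*y,p[2]]
for p in [(55,175,20),(55,-115,20),(-55,-115,20),(-55,175,20),(0,0,72),(27,9,69.5),(27,-9,69.5)]: print(p,proj(C,f(p)))
E
```

```text
clock: 1.35
tcp_pos: [506.4, 141.4, 215.7]
orientation: [0.727, 0.687, -0.0, -0.0]
ft_force: [-0.4, 0.6, -0.7]
width: -0.0
[506.41 141.44 215.73] [[ 0.06  1.   -0.  ]
 [ 1.   -0.06 -0.  ]
 [-0.   -0.   -1.  ]] [-0.42  0.61 -0.65] -0.044268030854176854
(55, 175, 20) [[374.7   19.13]]
(55, -115, 20) [[362.23 311.1 ]]
(-55, -115, 20) [[264.38 310.83]]
(-55, 175, 20) [[252.52  18.82]]
(0, 0, 72) [[313.03 221.53]]
(27, 9, 69.5) [[343.39 211.12]]
(27, -9, 69.5) [[342.91 230.71]]
```

View pics/w1.png

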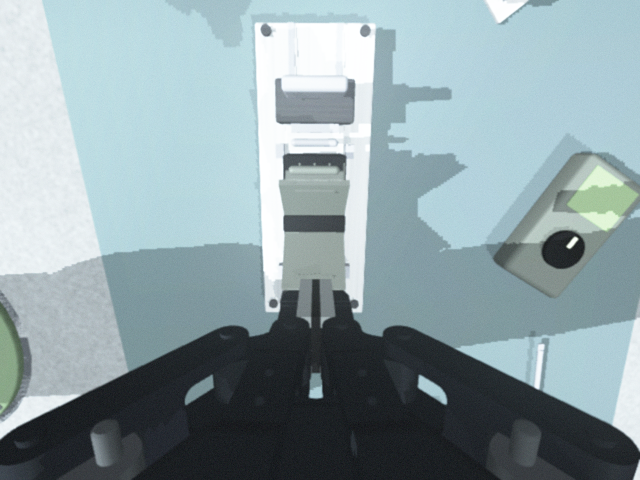

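The wrist view shows plate corners at (257,23), (376,23), (363,312) and (264,312), the handle top at rows 77–92 and columns 282–350, and the ridge at (314,223). These agree with the predictions to a few px.

```bash
python3 - <<'E'
from h import *
s=state(); C=cam('wrist',s)
P=onz(C,[(376,23),(363,312),(264,312),(257,23)],20)
print(P[:,:2],np.linalg.norm(P[0]-P[1]),np.linalg.norm(P[3]-P[2]),np.linalg.norm(P[0]-P[3]),np.linalg.norm(P[1]-P[2]))
y=((P[0]+P[3])-(P[1]+P[2]))[:2];y/=np.linalg.norm(y);o=P.mean(0)[:2]-30*y
print(np.degrees(np.arctan2(-y[0],y[1])),o); x=np.array([y[1],-y[0]])
r=onz(C,[(284.5,223.5),(345,223.5)],72)[:,:2]; print('ridge',r.mean(0),np.linalg.norm(r[0]-r[1]))
h=onz(C,[(282,84.5),(350,84.5)],95)[:,:2]; print('handle',h,h.mean(0),(h-o)@np.c_[x,y], onz(C,[(316,77),(316,92)],95))
# cover edge: line px -> angle (intersect with cover circle in fixture y-z)
for sg,uvs in [(1,(314,180)),(1,(314,168)),(-1,(314,280))]:
    oo,v=ray(C,[uvs]); v=v[0]
    for t in np.linspace(100,600,20001):
        q=oo+v*t; yy=sg*((q[:2]-o)@y)-9; zz=q[2]-69.5
        if np.hypot(yy,zz)<55: print(sg,uvs,'angle',np.arctan2(zz,yy)); break
E
```

```text
[[570.93 307.28]
 [553.99  19.71]
 [442.76  25.76]
 [463.64 313.19]] 288.0662711792151 288.1845884056413 107.4548769567368 111.39524188018797
-3.763620060053994 [505.86 136.55]
ridge [506.25 136.96] 53.94840159620937
handle [[488.2  249.44]
 [538.58 246.67]] [513.39 248.05] [[-25.03 111.48]
 [ 25.42 112.03]] [[513.67 253.16  95.  ]
 [513.11 242.88  95.  ]]
1 (314, 180) angle 0.8975973701929175
1 (314, 168) angle 0.68787024686714
-1 (314, 280) angle 1.0883117660263597
```

```bash
python3 -m handwheel '[[[0,0.0015,-0.043],0,-1],[[0,0.0015,-0.043],0,-1],[[0,0.004,-0.002],0,-1],[[0.0005,0.009,-0.0045],0,-1],[[0.0005,0.008,-0.0065],0,-1],[[0.0005,0.006,-0.0085],0,-1],[[0.0005,0.0085,-0.008],0,-1],[[0,0.0045,-0.0065],0,-1],[[0,0,0],0,-1]]'
python3 -m handwheel '[[[0,0,-0.003],0,-1],[[0,0,-0.0025],0,-1],[[0,0,0],0,-1]]'
```

```text
clock: 2.52
tcp_pos: [508.9, 185.5, 93.7]
orientation: [0.727, 0.687, 0.0, -0.0]
ft_force: [0.7, 2.1, 1.0]
width: -0.5
clock: 2.9
tcp_pos: [508.7, 184.1, 88.3]
orientation: [0.727, 0.687, -0.0, 0.0]
ft_force: [-0.2, 0.6, 0.7]
width: 0.1
```

```bash
python3 - <<'E'
from h import *
s=state(); i=capture('wrist'); j=capture('side')
a=cv2.resize(i[100:440,150:480],(412,425)); b=cv2.resize(j[200:300,240:350],(385,350),interpolation=2)
o=np.zeros((425,800,3),np.uint8);o[:,:412]=a;o[:350,415:800]=b
cv2.imwrite('pics/w2.png',o[:,:,::-1])
E
```

```text
(no output)
```

View pics/w2.png

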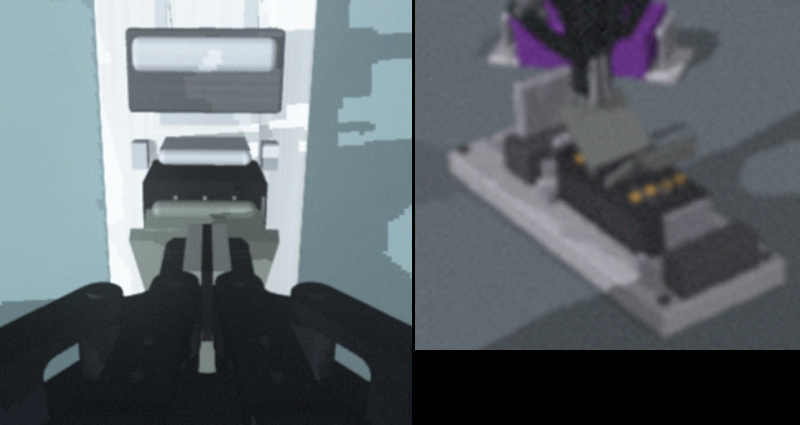

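```bash
cat >> h.py <<'E'
O=np.array([505.7,137.2]);A=np.radians(-3.5);X=np.array([np.cos(A),np.sin(A)]);Y=np.array([-X[1],X[0]])
fx=lambda p:np.r_[O+p[0]*X+p[1]*Y,p[2]]
E
python3 - <<'E'
from h import *
s=state(); W=cam('wrist',s);S=cam('side'); t=s['tcp_pos']
print(t,(t[:2]-O)@np.c_[X,Y])
def show(n,p):
    w=proj(W,p)[0];q=proj(S,p)[0]
    print(n,'wrist crop',(w-[150,100])*[412/330,425/340],'side crop',(q-[240,200])*3.5+[415,0])
show('tip',t-[0,0,19]);show('tcp',t)
for a in (0,.3,.6,.9,1.1,1.3):
    for x in(-27,27):
        show(('edge',a,x),fx((x,9+55*np.cos(a),69.5+55*np.sin(a))))
show('hinge-27',fx((-27,9,69.5)));show('hinge27',fx((27,9,69.5)))
E
```

```text
[508.61 183.93  88.39] [ 0.05 46.82]
tip wrist crop [204.19 209.1 ] side crop [592.4  135.31]
tcp wrist crop [203.92 226.21] side crop [591.16 113.24]
('edge', 0, -27) wrist crop [140.27 170.64] side crop [549.72 137.81]
('edge', 0, 27) wrist crop [268.09 171.19] side crop [608.7  115.35]
('edge', 0.3, -27) wrist crop [134.31 187.93] side crop [550.25 120.19]
('edge', 0.3, 27) wrist crop [273.55 188.52] side crop [609.6   97.91]
('edge', 0.6, -27) wrist crop [128.49 219.49] side crop [554.41 106.43]
('edge', 0.6, 27) wrist crop [278.76 220.12] side crop [614.16  84.22]
('edge', 0.9, -27) wrist crop [123.8  263.62] side crop [561.93  97.81]
('edge', 0.9, 27) wrist crop [282.8  264.28] side crop [622.09  75.56]
('edge', 1.1, -27) wrist crop [121.83 297.31] side crop [568.53  95.39]
('edge', 1.1, 27) wrist crop [284.37 297.97] side crop [628.95  73.04]
('edge', 1.3, -27) wrist crop [121.07 331.41] side crop [576.13  95.82]
('edge', 1.3, 27) wrist crop [284.81 332.07] side crop [636.78  73.32]
hinge-27 wrist crop [144.73 286.85] side crop [591.24 166.84]
hinge27 wrist crop [262.94 287.33] side crop [651.   143.26]
```

The side crop shows the finger ending at the cover's upper edge, around (597,100). The wrist crop shows the cover still up at about 0.65 rad. Before moving I'll take a closer look.

```bash
python3 - <<'E'
from h import *
i=capture('wrist'); j=capture('side')
a=cv2.resize(i[230:330,240:380],None,fx=5.7,fy=5.7,interpolation=2)[:570,:400*2]
a=cv2.resize(i[235:335,265:365],(400,400),interpolation=2); b=cv2.resize(j[205:255,265:315],(400,400),interpolation=2)
o=np.hstack([a,b]); o=cv2.convertScaleAbs(o,alpha=1.5,beta=20); o[:,:400]=cv2.convertScaleAbs(a,alpha=1.2)
cv2.imwrite('pics/w3.png',o[:,:,::-1])
E
```

```text
(no output)
```

View pics/w3.png

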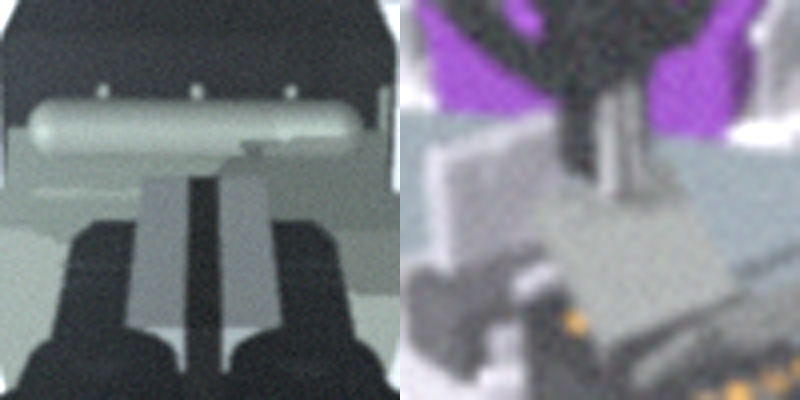

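The fingertips rest on the cover's upper face near its free edge (finger end at wrist px (316,280), as in free air), so the tips sit less far ahead of the TCP than I assumed. I'll go on pressing down and watch the force.

```bash
python3 -m handwheel '[[[0,0,-0.003],0,-1],[[0,0,-0.003],0,-1],[[0,0,-0.002],0,-1],[[0,0,0],0,-1]]';python3 -m handwheel '[[[0,0,-0.003],0,-1],[[0,0,-0.002],0,-1],[[0,0,0],0,-1]]'; python3 - <<'E'
from h import *
s=state();C=cam('wrist',s);Rm=R.from_quat(s['orientation']).as_matrix()
for xx in(-11,0,11):
  for z in (-20,-10,0,10,19): print(xx,z,proj(C,s['tcp_pos']+Rm@[xx,0,z]))
E
```

```text
clock: 3.6
tcp_pos: [508.4, 183.9, 80.2]
orientation: [0.727, 0.687, -0.0, -0.0]
ft_force: [-0.1, -0.3, 0.1]
width: 0.1
clock: 3.98
tcp_pos: [508.6, 184.1, 75.3]
orientation: [0.727, 0.687, -0.0, -0.0]
ft_force: [0.1, -0.0, -0.3]
width: -0.2
-11 -20 [[313.1  321.78]]
-11 -10 [[313.24 311.07]]
-11 0 [[313.36 301.55]]
-11 10 [[313.48 293.03]]
-11 19 [[313.57 286.11]]
0 -20 [[313.06 298.97]]
0 -10 [[313.21 289.43]]
0 0 [[313.34 280.97]]
0 10 [[313.45 273.42]]
0 19 [[313.54 267.29]]
11 -20 [[313.03 275.23]]
11 -10 [[313.18 266.97]]
11 0 [[313.31 259.66]]
11 10 [[313.43 253.15]]
11 19 [[313.52 247.87]]
```

```bash
python3 - <<'E'
from h import *
i=capture('wrist'); j=capture('side')
a=cv2.resize(i[200:340,245:385],(400,400),interpolation=2); b=cv2.resize(j[200:270,255:325],(400,400),interpolation=2)
o=np.hstack([a,cv2.convertScaleAbs(b,alpha=1.5,beta=20)])
cv2.imwrite('pics/w4.png',o[:,:,::-1])
E
```

```text
(no output)
```

View pics/w4.png

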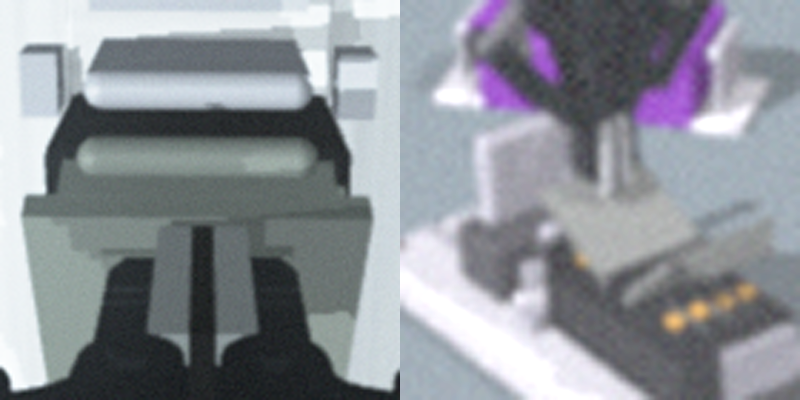

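The cover is now nearly shut (about 0.3 rad), with the fingertips squarely on its upper face at wrist px (316,279). I'll continue down.

```bash
for k in 1 2 3 4 5; do python3 -m handwheel '[[[0,0,-0.001],0,-1],[[0,0,-0.001],0,-1],[[0,0,0],0,-1]]'|egrep 'tcp|ft_'; done; python3 - <<'E'
from h import *
print(state()['joint_torque'])
s=state();s['tcp_pos'][2]+=9
W=cam('wrist',s);o,v=ray(W,[(253,270),(375,270)])
# at capture (tcp z 75.3): corners width 54 -> depth
for a in np.arange(0,.7,.1):
    print(a,[proj(W,fx((x,9+55*np.cos(a),69.5+55*np.sin(a))))[0] for x in(-27,27)])
E
```

```text
tcp_pos: [508.7, 184.3, 73.4]
ft_force: [-0.1, 0.0, 1.4]
tcp_pos: [508.7, 184.2, 71.4]
ft_force: [-0.2, 0.2, 0.3]
tcp_pos: [508.6, 184.2, 69.4]
ft_force: [0.2, 0.1, 0.6]
tcp_pos: [508.6, 184.2, 67.4]
ft_force: [-0.2, -0.7, 0.3]
tcp_pos: [508.7, 184.2, 65.4]
ft_force: [0.7, 0.7, 0.1]
[  0.14 -85.62   9.18 -23.22   0.05   0.04   0.01]
0.0 [array([258.08, 244.65]), array([368.56, 245.14])]
0.1 [array([256.25, 248.55]), array([370.24, 249.05])]
0.2 [array([254.37, 253.8 ]), array([371.96, 254.32])]
0.30000000000000004 [array([252.48, 260.46]), array([373.68, 261.  ])]
0.4 [array([250.58, 268.55]), array([375.4, 269.1])]
0.5 [array([248.72, 278.07]), array([377.06, 278.63])]
0.6000000000000001 [array([246.93, 288.96]), array([378.65, 289.53])]
```

```bash
python3 - <<'E'
from h import *
i=capture('wrist'); j=capture('side'); k=capture('top')
a=cv2.resize(i[180:350,230:400],(400,400),interpolation=2); b=cv2.resize(j[200:270,255:325],(400,400),interpolation=2)
o=np.hstack([a,cv2.convertScaleAbs(b,alpha=1.5,beta=20)])
cv2.imwrite('pics/w5.png',o[:,:,::-1])
E
```

```text
(no output)
```

View pics/w5.png

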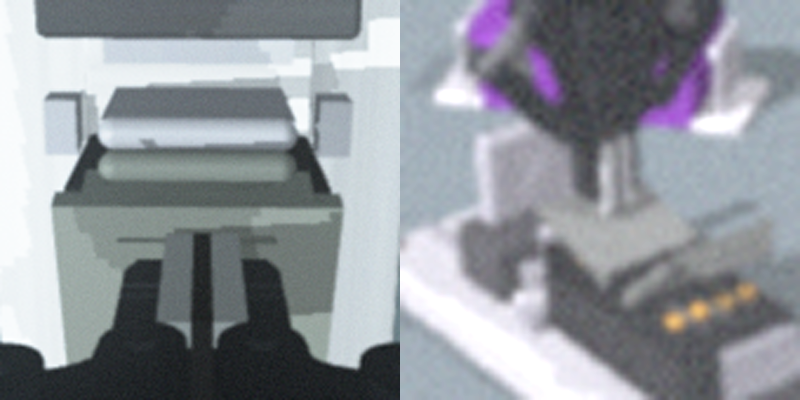

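The cover is near shut, its hook bar at (197,165) close above the catch roll at (197,132). I'll continue in 1 mm steps.

```bash
for k in 1 2 3 4 5; do python3 -m handwheel '[[[0,0,-0.001],0,-1],[[0,0,-0.001],0,-1],[[0,0,0],0,-1]]'|egrep 'tcp|ft_'; python3 -c "from plant import *;print(state()['joint_torque'].round(1))"; done
```

```text
tcp_pos: [508.7, 184.3, 63.4]
ft_force: [-0.8, 0.2, 0.5]
[  0.2 -85.8   9.2 -23.1   0.1   0.    0. ]
tcp_pos: [508.9, 184.4, 62.0]
ft_force: [-3.6, 0.3, 15.0]
[  0.8 -78.7   9.  -21.7   0.2  -1.1  -0. ]
tcp_pos: [508.9, 184.8, 59.9]
ft_force: [-1.4, 1.8, 9.6]
[  2.  -81.4  10.4 -21.    0.7  -0.3  -0. ]
tcp_pos: [508.8, 184.6, 57.6]
ft_force: [0.6, 3.2, 3.7]
[  1.1 -84.6   9.9 -21.4   0.4   0.2   0. ]
tcp_pos: [508.5, 183.9, 55.2]
ft_force: [0.6, -0.1, -0.2]
[  0.  -86.7   9.1 -22.6   0.    0.    0. ]
```

The force rose to 15 N and then fell to zero, which looks like the catch snapping. I'll press once more to feel the stop, then lift and check.

```bash
for k in 1 2 3; do python3 -m handwheel '[[[0,0,-0.001],0,-1],[[0,0,0],0,-1]]'|egrep 'tcp|ft_'; done; python3 -m handwheel '[[[0,0,0.01],0,-1],[[0,0,0.02],0,-1],[[0,-0.005,0.02],0,-1],[[0,-0.01,0.02],0,-1],[[-0.001,-0.01,0.0],0,-1]]'; python3 - <<'E'
from h import *
s=state();i=capture('wrist');C=cam('wrist',s)
print(s['tcp_pos'],(s['tcp_pos'][:2]-O)@np.c_[X,Y])
print([proj(C,fx((x,9+55*np.cos(a),69.5+55*np.sin(a))))[0] for a in (0,.1,.3) for x in(-27,27)])
j=capture('side')
o=np.hstack([cv2.resize(i[170:330,230:390],(400,400)),cv2.convertScaleAbs(cv2.resize(j[200:270,255:325],(400,400),interpolation=2),alpha=1.5,beta=20)])
cv2.imwrite('pics/w6.png',o[:,:,::-1])
E
```

```text
tcp_pos: [508.6, 184.0, 54.4]
ft_force: [0.2, -0.4, 0.7]
tcp_pos: [508.7, 184.1, 53.9]
ft_force: [-3.5, -1.3, 13.6]
tcp_pos: [508.8, 184.1, 53.5]
ft_force: [-6.2, -2.9, 26.1]
clock: 9.35
tcp_pos: [508.3, 159.1, 123.6]
orientation: [0.727, 0.687, 0.001, 0.0]
ft_force: [0.5, 0.4, -0.9]
width: 0.2
[508.28 159.09 123.6 ] [ 1.24 22.01]
[array([267.31, 181.68]), array([356.38, 182.07]), array([266.09, 183.2 ]), array([357.44, 183.59]), array([263.64, 189.33]), array([359.56, 189.74])]
```

View pics/w6.png

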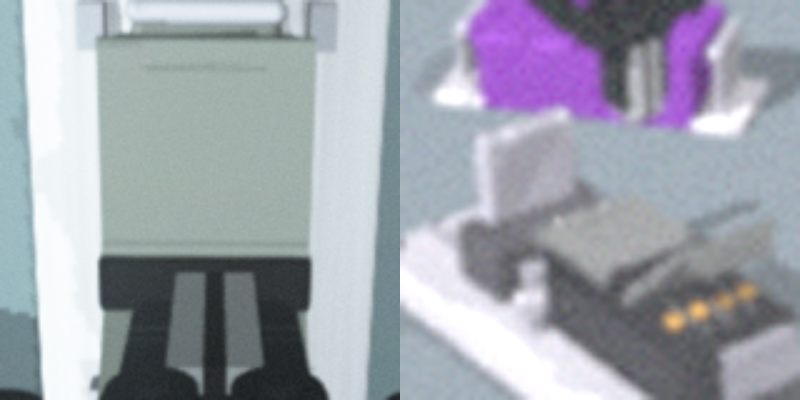

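Cover_jaw is flat and stays shut: its free edge is at crop (98–315, 38), i.e. image row 185, against 182 predicted for 0 rad. Contact at TCP z 54 puts the shut fingertips at about TCP z + 15 mm. I'll now do the mirrored arc on cover_fixed.

```bash
python3 -m handwheel '[[[-0.0015,-0.0145,-0.0143],0,-1],[[-0.0015,-0.0145,-0.0143],0,-1],[[0,-0.004,-0.0015],0,-1],[[-0.0005,-0.009,-0.0045],0,-1],[[-0.0005,-0.008,-0.0065],0,-1],[[-0.0005,-0.006,-0.0085],0,-1],[[-0.0005,-0.0085,-0.008],0,-1],[[0,-0.0045,0],0,-1],[[0,0,0],0,-1]]'|egrep 'tcp|ft_'
for k in 1 2 3 4 5 ; do python3 -m handwheel '[[[0,0,-0.001],0,-1],[[0,0,-0.001],0,-1],[[0,0,0],0,-1]]'|egrep 'tcp|ft_'; done
```

```text
tcp_pos: [502.7, 89.7, 64.9]
ft_force: [-0.4, -0.3, 0.5]
tcp_pos: [502.8, 90.4, 62.9]
ft_force: [0.2, -0.7, 1.4]
tcp_pos: [503.0, 90.1, 61.4]
ft_force: [-2.0, -1.8, 13.6]
tcp_pos: [502.8, 89.8, 59.1]
ft_force: [-0.1, -2.6, 5.7]
tcp_pos: [502.8, 90.2, 56.9]
ft_force: [0.1, -1.7, 2.9]
tcp_pos: [502.5, 90.4, 54.7]
ft_force: [-0.2, 0.1, -0.1]
```

```bash
for k in 1 2 3; do python3 -m handwheel '[[[0,0,-0.001],0,-1],[[0,0,0],0,-1]]'|egrep 'tcp|ft_'; done; python3 -m handwheel '[[[0,0,0.01],0,-1],[[0,0,0.02],0,-1],[[0,0,0.04],0,-1],[[0,0,0.04],0,-1],[[0,0,0.04],0,-1],[[0,0,0],0,-1]]'; python3 - <<'E'
from h import *
s=state();i=capture('wrist');C=cam('wrist',s); print(s['joint_pos'],s['tcp_pos'])
print([proj(C,fx((x,sg*(9+55*np.cos(a)),69.5+55*np.sin(a))))[0] for sg in (1,-1) for a in (0,.3) for x in(-27,27)])
j=capture('side')
o=np.hstack([cv2.resize(i[50:350,190:430],(400,500)),cv2.convertScaleAbs(cv2.resize(j[200:288,255:325],(400,500),interpolation=2),alpha=1.5,beta=20)])
cv2.imwrite('pics/w7.png',o[:,:,::-1])
E
```

```text
tcp_pos: [502.6, 90.4, 54.1]
ft_force: [-2.3, -0.3, 8.9]
tcp_pos: [502.8, 90.3, 53.6]
ft_force: [-4.8, -0.9, 21.6]
tcp_pos: [502.9, 90.3, 53.1]
ft_force: [-8.7, -2.2, 34.8]
clock: 13.95
tcp_pos: [503.9, 90.6, 204.3]
orientation: [0.727, 0.687, 0.002, 0.001]
ft_force: [0.6, -0.3, 0.5]
width: 0.1
[-0.56  0.37  0.35  1.92 -0.17  0.87 -0.19] [503.9   90.64 204.34]
[array([278.05,  81.47]), array([347.41,  81.86]), array([275.92,  81.4 ]), array([349.37,  81.81]), array([281.55, 239.72]), array([343.16, 239.93]), array([279.72, 242.22]), array([344.83, 242.44])]
```

View pics/w7.png

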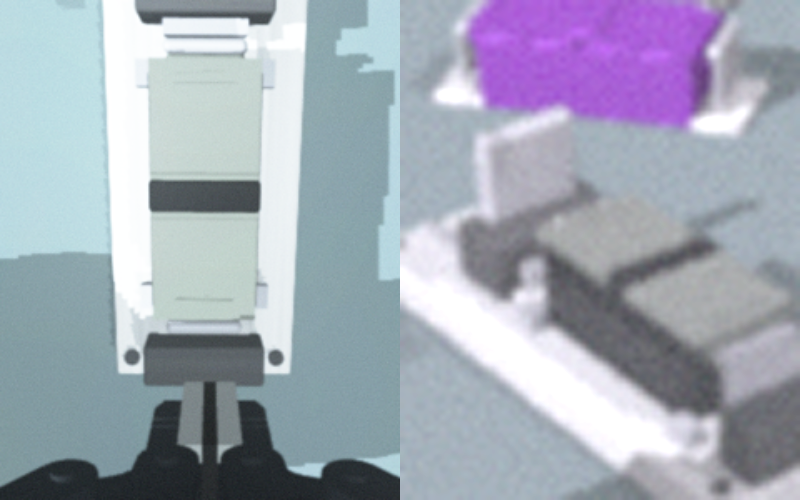

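Both covers are shut. In the wrist crop the cover edges are at rows 58 and 318 with the ridge at row 196, and the side view shows them flat. Next I'll push the jaw handle back from its inner side with the shut fingers (10 pictures used).

```bash
python3 -m handwheel '[[[0.0023,0.0448,0],0,-1],[[0.0023,0.0448,0],0,-1],[[0.0023,0.0448,0],0,-1],[[0,0,0],0,-1],[[0,0,-0.05],0,-1],[[0,0,-0.05],0,-1],[[0,0,-0.03],0,-1],[[0,0,-0.014],0,-1],[[0,0,0],0,-1]]'
python3 -m handwheel '[[[0,0.004,0],0,-1],[[0,0.004,0],0,-1],[[0,0.004,0],0,-1],[[0.001,0.004,0],0,-1]]'|egrep 'tcp|ft_'
python3 -m handwheel '[[[0,0.005,0],0,-1],[[0,0.005,0],0,-1],[[0.001,0.005,0],0,-1]]'|egrep 'tcp|ft_'
```

```text
clock: 15.18
tcp_pos: [509.3, 223.9, 57.3]
orientation: [0.727, 0.687, -0.001, -0.0]
ft_force: [-0.2, -0.5, -0.4]
width: -0.3
tcp_pos: [510.5, 240.3, 58.3]
ft_force: [-1.4, -5.7, 2.6]
tcp_pos: [511.6, 255.2, 58.3]
ft_force: [-2.8, -5.7, 3.5]
```

```bash
python3 -m handwheel '[[[0,0.005,0],0,-1],[[0,0.005,0],0,-1],[[0.001,0.005,0],0,-1]]'|egrep 'tcp|ft_'; for k in 1 2 3 4 5 6; do python3 -m handwheel '[[[0,0.002,0],0,-1],[[0,0,0],0,-1]]'|egrep 'tcp|ft_'; done
```

```text
tcp_pos: [512.5, 270.2, 58.2]
ft_force: [-2.7, -5.1, 4.3]
tcp_pos: [512.7, 272.7, 58.1]
ft_force: [-0.1, -2.2, 2.5]
tcp_pos: [512.8, 274.6, 58.0]
ft_force: [0.7, -3.5, 2.6]
tcp_pos: [512.8, 276.6, 58.0]
ft_force: [1.5, -4.9, 2.7]
tcp_pos: [512.8, 278.7, 57.9]
ft_force: [1.9, -4.8, 2.2]
tcp_pos: [512.8, 278.8, 57.9]
ft_force: [1.4, -13.0, 6.2]
tcp_pos: [512.8, 278.9, 57.9]
ft_force: [-0.5, -23.6, 12.2]
```

The end stop is felt at TCP y 279. I'll back off, rise and look.

```bash
python3 -m handwheel '[[[0,-0.008,0],0,-1],[[0,-0.004,0.03],0,-1],[[0,0,0.06],0,-1],[[-0.002,-0.04,0.06],0,1],[[-0.002,-0.05,0],0,1],[[-0.002,-0.05,0],0,1],[[0,0,0],0,1],[[0,0,0],0,1]]'; python3 - <<'E'
from h import *
s=state();i=capture('wrist');C=cam('wrist',s); print(s['tcp_pos'],s['width'],s['orientation'])
cv2.imwrite('pics/w8full.png',i[:,:,::-1])
cv2.imwrite('pics/w8.png',cv2.resize(i[20:380,140:500],(600,600))[:,:,::-1])
for p in [(0,0,72),(0,111.7,95),(0,156.7,95),(55,-115,20)]: print(p,(proj(C,fx(p))-[140,20])/.6)
E
```

```text
clock: 18.92
tcp_pos: [506.8, 136.8, 199.9]
orientation: [0.727, 0.687, 0.0, -0.0]
ft_force: [-0.5, 0.4, 0.5]
width: 85.0
[506.82 136.83 199.92] 85.04332337341317 [ 0.73  0.69  0.   -0.  ]
(0, 0, 72) [[288.13 336.15]]
(0, 111.7, 95) [[288.59  86.75]]
(0, 156.7, 95) [[288.98 -37.08]]
(55, -115, 20) [[373.23 492.14]]
```

View pics/w8.png

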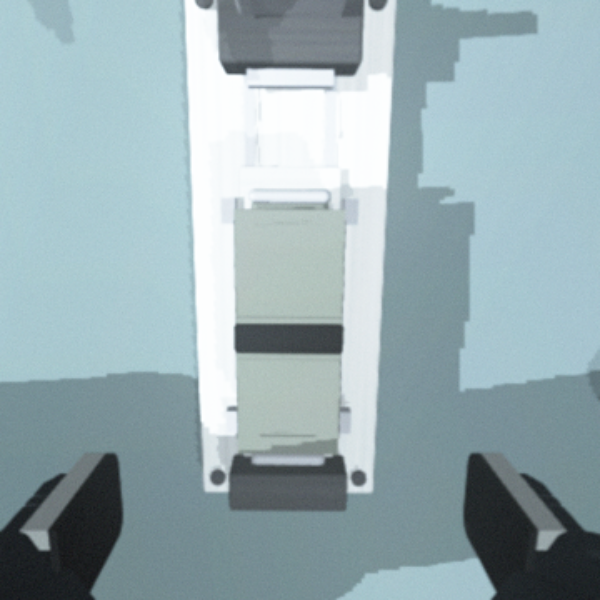

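The module ridge is at crop (288,338), within 1 mm of the prediction (288,336). The jaw is out of the way, the covers are flat, and the open fingers straddle the module. I'll descend and grip.

```bash
python3 -m handwheel '[[[-0.001,0,-0.05],0,1],[[0,0,-0.05],0,1],[[0,0,-0.03],0,1],[[0,0,-0.02],0,1],[[0,0,0],0,1]]' 60 |egrep 'tcp|ft_'
for k in 1 2; do python3 -m handwheel '[[[0,0,-0.005],0,1],[[0,0,-0.005],0,1],[[0,0,-0.005],0,1],[[0,0,0],0,1]]'|egrep 'tcp|ft_';done
python3 -m handwheel '[[[0,0,0],0,-1],[[0,0,0],0,-1],[[0,0,0],0,-1],[[0,0,0],0,-1],[[0,0,0],0,-1],[[0,0,0],0,-1]]'
```

```text
tcp_pos: [504.9, 136.8, 48.6]
ft_force: [0.8, 0.6, -0.3]
tcp_pos: [505.7, 136.0, 34.7]
ft_force: [-0.0, 0.0, 0.0]
tcp_pos: [505.6, 135.9, 19.4]
ft_force: [0.5, -0.4, -0.5]
clock: 21.35
tcp_pos: [505.9, 136.0, 20.2]
orientation: [0.727, 0.687, 0.0, -0.0]
ft_force: [-1.4, -0.2, 5.5]
width: 55.4
```

Gripped at 55.4 mm, which matches the 56 mm body. I'll lift and check the weight, then carry it over.

```bash
python3 -m handwheel '[[[0,0,0.003],0,-1],[[0,0,0.007],0,-1],[[0,0,0.01],0,-1],[[0,0,0.02],0,-1],[[0,0,0.02],0,-1],[[0,0,0.02],0,-1],[[0,0,0],0,-1]]'
python3 - <<'E'
from h import *
C=cam('side'); im=cv2.imread('pics/side0.png'); hsv=cv2.cvtColor(im,cv2.COLOR_BGR2HSV)
m=cv2.inRange(hsv,(170,60,100),(180,255,255))|cv2.inRange(hsv,(0,60,100),(3,255,255)); m[:280]=0
for c in cv2.findContours(m,0,2)[0]:
    if cv2.contourArea(c)>300:
        p=onz(C,c.reshape(-1,2),20)[:,:2]; print(cv2.minAreaRect(p.astype(np.float32)),p[p[:,0].argmax()],p[p[:,1].argmax()],p[p[:,1].argmin()])
E
```

```text
clock: 22.22
tcp_pos: [506.6, 136.2, 101.3]
orientation: [0.727, 0.687, 0.001, 0.0]
ft_force: [-0.3, 1.0, -5.2]
width: 55.3
((473.2286682128906, -251.35118103027344), (231.443359375, 121.06501770019531), 88.62283325195312) [ 532.12 -316.33] [ 441.42 -134.94] [ 500.18 -367.75]
((599.4227905273438, -246.29537963867188), (125.09278106689453, 230.50149536132812), 3.2206265926361084) [ 667.04 -343.58] [ 650.36 -128.75] [ 545.48 -363.67]
```

```bash
python3 -m handwheel '[[[0.005,-0.018,0],0,-1],[[0.0104,-0.0374,0],0.8,-1],[[0.0104,-0.0374,0],0.8,-1],[[0.0104,-0.0374,0],0.8,-1],[[0.0104,-0.0374,0],0.8,-1],[[0.0104,-0.0374,0],0.8,-1],[[0.0104,-0.0374,0],0.8,-1],[[0.0104,-0.0374,0],0.8,-1],[[0.0104,-0.0374,0],0.8,-1],[[0.01,-0.035,0],0.5,-1],[[0.005,-0.022,0],0,-1],[[0,0,0],0,-1]]'
python3 - <<'E'
from h import *
s=state();i=capture('wrist');C=cam('wrist',s);print(s['tcp_pos'],np.degrees(np.arctan2(*(R.from_quat(s['orientation']).as_matrix()[[1,0],1]))))
hsv=cv2.cvtColor(i,cv2.COLOR_RGB2HSV)
m=cv2.inRange(hsv,(170,50,100),(180,255,255))|cv2.inRange(hsv,(0,50,100),(8,255,255))
a=np.radians(3.4);x=np.array([np.cos(a),np.sin(a)]);y=np.array([-x[1],x[0]]);o=np.array([609.9,-238.4])
f=lambda p:np.r_[o+p[0]*x+p[1]*y,p[2]]
for p in [(-52,110,20),(52,110,20),(-52,-110,20),(52,-110,20)]:
    q=proj(C,f(p))[0]; cv2.circle(i,tuple(int(v) for v in q),3,(0,255,0),-1); print(p,q)
for p in [(0,86,12),(28,0,12),(-28,0,12)]:
    cv2.circle(i,tuple(int(v) for v in proj(C,f(p))[0]),3,(0,0,255),-1)
cv2.imwrite('pics/w9.png',i[:,:,::-1])
E
```

```text
clock: 23.72
tcp_pos: [608.2, -240.3, 99.1]
orientation: [0.685, 0.728, -0.001, -0.0]
ft_force: [-0.0, -0.3, -4.6]
width: 55.5
[ 608.23 -240.31   99.06] 3.4882297070676223
(-52, 110, 20) [233.96  63.93]
(52, 110, 20) [401.24  64.22]
(-52, -110, 20) [250.97 368.68]
(52, -110, 20) [382.23 369.01]
```

View pics/w9.png

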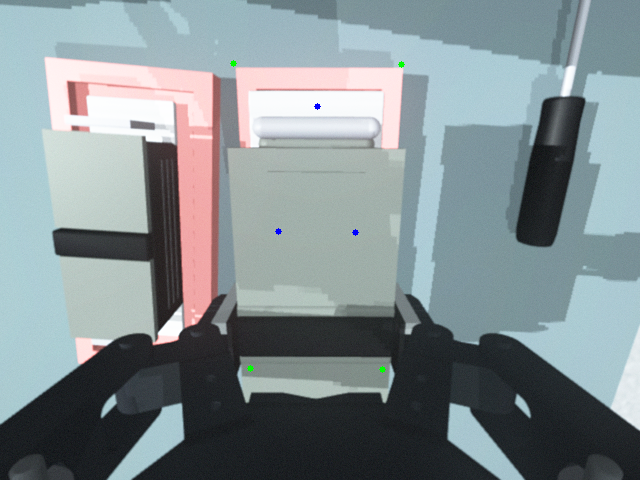

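Last allowed view: the tray's far corners are at (237,68) and (403,68), against (234,64) and (401,64) predicted. So the tray centre is about (611,-241), and the module is level over it with its covers shut. I'll correct by about 3 mm and lower it.

```bash
python3 -m handwheel '[[[0.0028,-0.0005,-0.005],0,-1],[[0,0,-0.02],0,-1],[[0,0,-0.025],0,-1],[[0,0,-0.02],0,-1],[[0,0,-0.01],0,-1],[[0,0,0],0,-1]]'|egrep 'tcp|ft_'
for k in 1 2 3 ; do python3 -m handwheel '[[[0,0,-0.001],0,-1],[[0,0,-0.001],0,-1],[[0,0,0],0,-1]]'|egrep 'tcp|ft_'; done
```

```text
tcp_pos: [611.5, -238.6, 19.2]
ft_force: [-0.2, -0.1, -4.4]
tcp_pos: [612.0, -238.8, 18.3]
ft_force: [-0.6, -0.0, -5.2]
tcp_pos: [611.8, -238.7, 15.8]
ft_force: [-0.0, -0.0, -5.2]
tcp_pos: [611.8, -238.7, 13.8]
ft_force: [0.4, 0.3, -5.3]
```

```bash
python3 -m handwheel '[[[-0.0005,-0.0015,0],0,-1],[[0,0,0],0,-1]]'|egrep 'tcp|ft_'
for k in 1 2 3 ; do python3 -m handwheel '[[[0,0,-0.001],0,-1],[[0,0,0],0,-1]]'|egrep 'tcp|ft_'; done
```

```text
tcp_pos: [611.3, -240.4, 13.9]
ft_force: [0.1, -0.2, -5.0]
tcp_pos: [611.3, -240.1, 12.8]
ft_force: [-0.7, -1.0, -4.0]
tcp_pos: [611.4, -240.2, 12.3]
ft_force: [-2.8, 1.5, 4.7]
tcp_pos: [611.5, -240.2, 12.2]
ft_force: [-8.2, 5.8, 22.4]
```

The floor is felt exactly at the predicted height. I'll relieve the pressure, open and retreat.

```bash
python3 -m handwheel '[[[0,0,0.0015],0,-1],[[0,0,0],0,-0.3],[[0,0,0],0,0.3],[[0,0,0],0,1],[[0,0,0],0,1],[[0,0,0],0,1],[[0,0,0.01],0,1],[[0,0,0.03],0,1],[[0,0,0.05],0,1],[[0,0,0.06],0,1],[[0,0,0.04],0,1],[[0,0,0],0,1]]'
python3 - <<'E'
from h import *
s=state();i=capture('wrist');C=cam('wrist',s);cv2.imwrite('pics/w10.png',i[:,:,::-1])
hsv=cv2.cvtColor(i,cv2.COLOR_RGB2HSV);print(s['tcp_pos'])
m=cv2.inRange(hsv,(165,50,90),(180,255,255))|cv2.inRange(hsv,(0,50,90),(8,255,255))
p=s['tcp_pos'].copy();p[2]=20;u=proj(C,p)[0].astype(int);print('tcp px',u)
# dark ridge blob
g=cv2.inRange(hsv,(0,0,0),(180,255,75))
n,l,st,ce=cv2.connectedComponentsWithStats(g)
a=np.radians(3.45);B=np.array([[np.cos(a),np.sin(a)],[-np.sin(a),np.cos(a)]])
for k in range(1,n):
    if 300<st[k,4]<4000:
        x0,y0,w,h=st[k,:4]; r=onz(C,[(x0,ce[k,1]),(x0+w-1,ce[k,1])],64)[:,:2]
        print(st[k],ce[k],'world',r.mean(0),'len',np.linalg.norm(r[0]-r[1]))
for c in cv2.findContours(m,0,2)[0]:
    if cv2.contourArea(c)>500:
        q=onz(C,c.reshape(-1,2),20)[:,:2].astype(np.float32);print('pink',cv2.minAreaRect(q))
q=onz(C,[(u[0],u[1])],64)
E
```

```text
clock: 28.15
tcp_pos: [612.7, -240.9, 206.5]
orientation: [0.684, 0.729, 0.001, 0.003]
ft_force: [0.2, 0.7, -1.0]
width: 85.6
[ 612.68 -240.88  206.49]
tcp px [313 208]
[ 454  111   39  103 2026] [473.88 160.92] world [ 744.45 -183.19] len 32.35413766126255
[ 136  142   78  127 2698] [190.26 204.06] world [ 490.63 -236.22] len 67.16427455305654
[283 209  61  16 888] [313.96 216.54] world [ 611.99 -239.78] len 52.97632383482456
pink ((942.8671264648438, -351.3432312011719), (27.624914169311523, 99.69416809082031), 0.025556471198797226)
pink ((479.23016357421875, -342.6498718261719), (30.68083953857422, 81.1921157836914), 82.73358154296875)
pink ((942.8133544921875, -268.797607421875), (27.688907623291016, 65.1753921508789), 0.3834085464477539)
pink ((616.0950927734375, -239.65985107421875), (93.21305847167969, 196.68942260742188), 3.5052809715270996)
pink ((525.057373046875, -247.1988525390625), (218.2819061279297, 27.671924591064453), 88.80353546142578)
```

```bash
python3 - <<'E'
from h import *
s=state();C=cam('wrist',s);i=cv2.imread('pics/w10.png')
a=np.radians(3.5);x=np.array([np.cos(a),np.sin(a)]);y=np.array([-x[1],x[0]]);o=np.array([612,-239.8])
f=lambda p:np.r_[o+p[0]*x+p[1]*y,p[2]]
g=cv2.GaussianBlur(cv2.cvtColor(i,cv2.COLOR_BGR2GRAY),(3,3),0).astype(int)
for sg in(1,-1):
  for t in (0,.3):
    print(sg,t,[proj(C,f((q,sg*(9+55*np.cos(t)),61.5+55*np.sin(t))))[0] for q in(-27,27)])
for r in (150,160,170,190,240,250,260,270):   # cover side edges: columns of strong gradient
    d=np.abs(np.diff(g[r,255:375])); print(r,[(255+c,d[c]) for c in np.where(d>18)[0]])
for c in (300,325): print(c,g[130:300:3,c])
E
```

```text
1 0 [array([282.19, 142.11]), array([346.9 , 142.29])]
1 0.3 [array([280.42, 145.42]), array([348.66, 145.61])]
-1 0 [array([285.35, 284.27]), array([343.17, 284.37])]
-1 0.3 [array([283.81, 289.03]), array([344.69, 289.12])]
150 [(np.int64(257), np.int64(19)), (np.int64(269), np.int64(20)), (np.int64(270), np.int64(23))]
160 [(np.int64(257), np.int64(21)), (np.int64(258), np.int64(23)), (np.int64(270), np.int64(29)), (np.int64(365), np.int64(19))]
170 [(np.int64(258), np.int64(24)), (np.int64(270), np.int64(30)), (np.int64(271), np.int64(23))]
190 [(np.int64(259), np.int64(27)), (np.int64(260), np.int64(25)), (np.int64(270), np.int64(19)), (np.int64(271), np.int64(25))]
240 [(np.int64(260), np.int64(32)), (np.int64(261), np.int64(34)), (np.int64(272), np.int64(24))]
250 [(np.int64(260), np.int64(29)), (np.int64(261), np.int64(38)), (np.int64(262), np.int64(21)), (np.int64(272), np.int64(22)), (np.int64(273), np.int64(19))]
260 [(np.int64(261), np.int64(32)), (np.int64(262), np.int64(26)), (np.int64(273), np.int64(24))]
270 [(np.int64(262), np.int64(20)), (np.int64(273), np.int64(24))]
300 [233 235 232 164 166 188 188 184 187 188 187 188 186 184 185 185 185 186
 185 185 185 185 185 183 184 176 121  63  62  62  63  63 160 177 183 182
 184 185 184 186 184 185 185 184 185 184 183 170 180 184 185 187 237 227
 211 146 220]
325 [237 234 237 166 174 189 181 181 188 187 188 187 187 186 185 185 186 185
 185 184 184 184 185 182 182 175 119  61  63  62  62  60 157 176 183 183
 184 183 184 183 184 183 184 184 184 182 183 173 177 184 184 187 237 228
 211 145 219]
```

Both cover free edges are at rows of about 142 and 285, which is what shut covers should give (142 and 284). Handing in.

```bash
python3 -c "from plant import *;print(sign_off())"
```

```text
the job is handed in; nothing more can be done
None
```

The module is in the empty tray with both covers shut, and I handed the job in at about 28 s of the 61 s allowed; no verdict was reported.

**What I did:**
- I pressed each cover down until its catch snapped. The force rose to about 15 N, fell to zero, and then met a firm stop.
- I pushed the jaw handle back to its end stop, where the force rose to 24 N.
- I gripped the module at 55.4 mm, carried it over and lowered it. It touched the pocket floor at the predicted height, and I then released it.

**Last checks:**
- **Position:** the ridge is at (612, -240) mm, against a tray centre I estimated at (611, -241). That is within about 2 mm.
- **Covers:** both free edges sit at image rows of about 142 and 285, where shut covers should appear (142 and 284).
- **Robot:** the fingers are open, and the TCP is about 200 mm above the bench, touching nothing.
- **Other objects:** I never touched the other tray, the multimeter or the screwdriver, but I did not measure them again at the end.

**What disagreed:**
- The shut fingertips met surfaces about 34 mm higher up the tool than the stated "19 mm ahead of the TCP". I used the height I felt by contact instead.
- The top and wrist cameras differed by about 3 mm on the tray's position. I followed the wrist camera.

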